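# Set a chromatography plate up on the viewing turntable

### The job

Turn the viewing turntable counter-clockwise (seen from above) until it clicks home at its end stop, so that its easel faces the front of the bench. Take the framed plate out of the white rack and leave it leaning on the easel: bottom edge on the ledge behind the lip, back against the sloping backrest, white face outward, straight and about in the middle. Do not disturb the box of filters or the jar that stand nearby.

Things in the scene. Friction and masses are not known exactly. Their poses are not given: they have to be found in the camera images.
- plate: Framed plate, a rigid slab 9 mm thick (x), 90 wide (y), 120 tall (z), 0.10-0.20 kg. Grey frame; front (-x) white with small dark spots, back grey. Origin: centre of the bottom edge. Starts upright in the rack's middle slot, front roughly to the robot, lowest 37 mm inside the slot (2 mm play each side), the rest free to pinch across its thickness near the top.
- rack: White plastic draining rack, fixed to the bench, 116 (x) x 120 (y) x 48 mm high, with three slots along its y, 30 mm apart in x; only the middle one is in use. Origin at the centre of its underside; the slot floor is 10 mm above it.
- stand_base: Round dark steel base of the turntable, 184 mm across, 20 mm high, fixed to the bench. Origin at the centre of its underside, on the turning axis (vertical). When the turntable is home the easel faces along this body's -x (towards the robot, within about 0.3 rad).
- turntable (a joint): Turntable angle, rad, grows counter-clockwise from above, 0 to 1.40; 1.40 is home, a hard stop. Starts at 0 to 0.5, easel facing roughly to the robot's left. Light friction (under 1 N at the post); stays where left below 1.2; from there a sprung ball resists (1 to 2 N at the post) until it snaps past at about 1.33 and holds the table home.
- easel_ledge (a point): Centre of the easel's ledge floor, 33 mm above bench; turns with the turntable: -x is where the easel faces, y along the 96 mm ledge, z up. 11 mm in front: back of a lip 10 mm high. 11 mm behind: foot of the grey backrest, 66 mm long up its slope, 70 wide, leaning back 0.35 rad (20 deg) from vertical. Turning axis 25 mm behind.
- post_top (a point): Centre of the top of the black upright turning post, 16 mm in diameter, 85 mm tall over the disc, its top 115 mm above the bench. It stands near the disc's rim, 92 mm from the turning axis, to the -y side of the easel. The pale aluminium disc is 224 mm across, its top 30 mm above the bench.
- filter_pack: Small white and green cardboard box, 48 x 80 x 30 mm, on the bench near its front edge. Origin at the centre of its underside. Leave it alone.
- seal_jar: Small white jar with red lid, 44 mm across, 42 mm high, on the bench in front of and to the right of the turntable. Origin at the centre of its underside. Leave it alone.

How it is judged (in metres and radians):
At the end, for the whole second after the job is handed in: Turntable above 1.35 of 1.40 rad. Plate at rest on the ledge floor (-3 to 7 mm in height), its foot within 14 mm of the ledge's middle line, leaning back 0.25 to 0.62 rad, white face outward, parallel to the ledge within 0.15 rad, centred within 22 mm along it (value of joint turntable above 1.35 rad and angle between plate's own z axis and vertical between 0.25 and 0.62 rad and angle between plate's own x axis and vertical above 1.75 rad and angle between the y axis of plate and the y axis of easel_ledge, either way round below 0.15 rad and x of plate in the frame of easel_ledge between -0.014 and 0.014 m and y of plate in the frame of easel_ledge between -0.022 and 0.022 m and z of plate in the frame of easel_ledge between -0.003 and 0.007 m and linear speed of plate below 0.02 m/s and angular speed of plate below 0.1 rad/s); the robot touches nothing.
It fails at once if the box of filters is pushed more than 30 mm (distance of filter_pack from where it was at the start of the episode above 0.03 m).
It fails at once if the jar is pushed more than 30 mm (distance of seal_jar from where it was at the start of the episode above 0.03 m).
It also fails if it takes over 54 s, if anything falls off the work surface, if the arm or the gripper's body presses on something with over 40 N, if the wrist force passes 120 N, or if a joint passes its speed limit or range.

### The arm

A 6-joint arm with a two-finger parallel gripper is mounted at the origin on a cart in front of the work surface, level with it; the furniture and walls round the work are solid. World frame = base frame: x ahead of the robot, y to its left, z up, the work surface at z = 0. Lengths are in mm, angles in rad, forces in N, time in s.
With the tool pointing down it reaches from about 300 to 825 mm from the base axis. Payload 5.4 kg.
Tool frame: the origin (TCP) lies midway between the tips of the shut fingers; the grasp point (between the pads) lies 19 mm behind it; z points along the fingers, x is the direction in which the jaws open and shut, and the axes are right-handed (so a half turn about z gives the same grasp; the last joint's range is limited). The gripper opens to 92 mm and grips with 3 to 60 N. Pads are 20 mm wide; open, the fingers measure 128 mm over their backs; the gripper's body (75 mm by 189 mm) begins 69 mm behind the grasp point.
Start: joints at [-1.475, 0.158, 1.597, -0, 1.386, -0.21], TCP at [173.083, -548.314, 178.801] pointing down, gripper open.
Joint ranges: [-2.91, 2.91], [-0.94, 2.29], [0.18, 2.7], [-1.29, 4.43], [0.17, 2.64], [-3, 3]. Speed limits (rad/s): [2.57, 2.57, 3.14, 3.14, 3.14, 3.14].

### API

Orientations are given as [roll, pitch, yaw] about the fixed x, y, z axes, in that order (R = Rz(yaw) Ry(pitch) Rx(roll)).
In Python, from cell import manip, claw, solver, optics, workorder, readout gives the robot as it stands. Calls block until the motion is done:
- manip.reach(position, orientation): joint-space move of the TCP to a pose.
- manip.servo_line(position, attitude=None, vel=150): straight line of the TCP; attitude=None keeps the orientation; vel is the mean speed in mm/s.
- manip.set_joints(angles): joint-space move.
- claw.command_gripper(opening, grasp_force=None): opening from 0.0 (shut) to 1.0 (fully open); grasp_force is the grip in N (None keeps the last); returns when the fingers have stopped.
- manip.dwell(seconds).
- solver.ik(position, orientation): joint angles nearest the present ones, or None.
- optics.snapshot(name): name is "side" or "top"; returns (picture, depth): 420x560x3 uint8, red, green, blue; 420x560 float32, mm along the optical axis (not along the pixel's ray), 0 where there is no reading.
- optics.calibration(name): a dict with "vfov" (degrees; the focal length in pixels is half the picture's height over the tangent of half this angle, whatever the lens; pixels are square), "cx", "cy" (the principal point, pixels), "D" ([k1, k2, p1, p2, k3] as OpenCV has them; the pictures are not rectified), "T" (4x4, takes a point from camera to world coordinates). Camera axes: x right, y up, looking along -z (the intrinsics and any distortion apply to the point x, -y, -z); pixel columns grow to the right and rows downward; lengths in mm; the calibration is good to about 2 mm. A picture is of the moment at which its call begins. calibration takes no time and is no camera call.
A pose or a line that the arm cannot do raises manip.PlanningError and nothing moves.
- workorder.finish_job(): hands the job in, once; it reports no verdict.
Readings, each from a call of its own:
- readout.current_t(): time.
- readout.current_qpos(): joint angles.
- readout.current_qvel(): joint speeds.
- readout.current_effort(): joint torques, N m.
- readout.current_position(): TCP position.
- readout.current_ee_rot(): TCP orientation.
- readout.current_ft_force(): force on the tool from outside, world axes, zero at the start.
- readout.current_wrist_torque(): the same for the moment, N m.
- readout.current_gripper_width(): opening from 0.0 (shut) to 1.0 (fully open).
Only numpy, scipy, OpenCV 4.12 (cv2) and the standard library are available. Lean on these libraries where they do the work, as an engineer would, in place of code of your own. Each camera call takes 0.05 s, during which the arm holds its last target.

## Working session

There is one attempt and no reset: what is moved stays moved. The work goes in short steps, each a Python script; the robot and the scene stay as the last script left them, time stands still between calls to the robot, and variables do not carry over. Pictures are saved under pics/ and viewed, and the job is handed in when it is done.

```bash
ls; mkdir -p pics
cat > h.py <<'E'
import numpy as np, cv2
from cell import manip, claw, solver, optics, workorder, readout
def K(c):
    f=210/np.tan(np.radians(c["vfov"])/2); return np.array([[f,0,c["cx"]],[0,f,c["cy"]],[0,0,1.]])
def cloud(name,dep):
    c=optics.calibration(name); h,w=dep.shape
    u,v=np.meshgrid(np.arange(w),np.arange(h))
    p=cv2.undistortPoints(np.stack([u,v],-1).reshape(-1,1,2).astype(np.float64),K(c),np.array(c["D"],float)).reshape(h,w,2)
    P=np.stack([p[...,0]*dep,-p[...,1]*dep,-dep,np.ones_like(dep)],-1)
    W=P@np.array(c["T"]).T; W=W[...,:3]; W[dep<=0]=np.nan; return W
def ray(name,u,v,z):
    c=optics.calibration(name); T=np.array(c["T"])
    p=cv2.undistortPoints(np.array([[[u,v]]],float),K(c),np.array(c["D"],float))[0,0]
    d=T[:3,:3]@np.array([p[0],-p[1],-1]); o=T[:3,3]; return o+d*(z-o[2])/d[2]
def proj(name,X):
    c=optics.calibration(name); Ti=np.linalg.inv(np.array(c["T"])); p=Ti[:3,:3]@np.array(X,float)+Ti[:3,3]
    return cv2.projectPoints(np.array([[p[0],-p[1],-p[2]]]),np.zeros(3),np.zeros(3),K(c),np.array(c["D"],float))[0].ravel()
def snap(tag,names=("side","top")):
    for n in names:
        a,d=optics.snapshot(n); cv2.imwrite(f"pics/{tag}_{n}.png",a[...,::-1]); np.savez(f"{tag}_{n}.npz",a=a,d=d,W=cloud(n,d))
E
python3 - <<'E'
from h import *
snap("a")
for n in("side","top"): c=optics.calibration(n); print(n,c["vfov"],c["D"],np.round(c["T"],3).tolist())
print(readout.current_t(),readout.current_ee_rot())
E
```

```text
pics
side 53.74441373632884 [-0.00568503  0.          0.          0.          0.        ] [[-0.999, 0.001, -0.047, 413.224], [-0.044, -0.352, 0.935, 937.797], [-0.016, 0.936, 0.352, 443.989], [0.0, 0.0, 0.0, 1.0]]
top 55.82226431313065 [-0.04562284  0.          0.          0.          0.        ] [[0.019, 0.998, -0.062, 389.32], [-1.0, 0.018, -0.01, -8.455], [-0.009, 0.062, 0.998, 1010.626], [0.0, 0.0, 0.0, 1.0]]
0.1 [-3.14126905e+00  1.68073394e-03 -1.26501353e+00]
```

View pics/a_side.png

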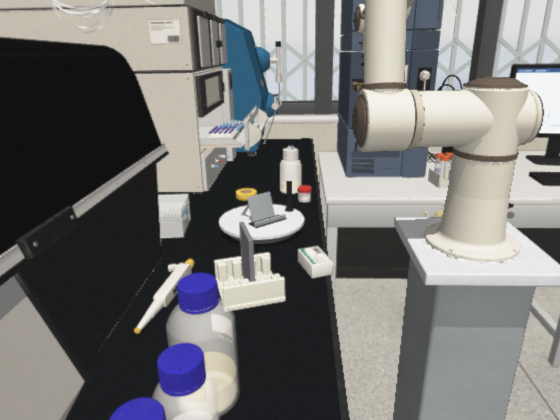

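View pics/a_top.png

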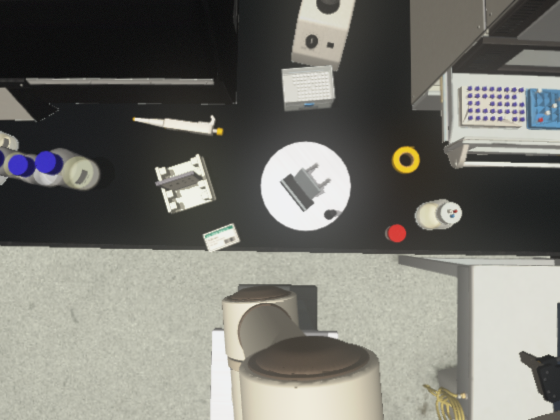

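The top view (up is +x, left is +y) shows:
- the turntable disc at about (305,185)
- the post at (332,214)
- the rack at (185,183), with the plate in it
- the filter box at (220,237)
- the jar at (397,233)

Next I'll take measurements.

Run:
```python
from h import *
t=np.load("a_top.npz");a=t["a"];W=t["W"];d=t["d"]
s=np.load("a_side.npz")
def stats(name,W,m):
    P=W[m]; print(name,m.sum(),np.round(np.nanmedian(P,0),1),np.round(np.nanpercentile(P,2,axis=0),1),np.round(np.nanpercentile(P,98,axis=0),1))
hsv=cv2.cvtColor(a,cv2.COLOR_RGB2HSV)
# disc by colour
m=((hsv[...,2]>170)&(hsv[...,1]<40)).astype(np.uint8); m[:, :250]=0;m[:,360:]=0;m[:130]=0;m[240:]=0
c=max(cv2.findContours(m,cv2.RETR_EXTERNAL,cv2.CHAIN_APPROX_NONE)[0],key=cv2.contourArea)
e=cv2.fitEllipse(cv2.convexHull(c)); print("disc",e, ray("top",*e[0],30))
Pc=np.array([ray("top",*q[0],30)[:2] for q in cv2.convexHull(c)],np.float32); print(cv2.minEnclosingCircle(Pc))
# heights in disc region
for nm,WW in(("top",W),("side",s["W"])):
    z=WW[...,2]; x=WW[...,0];y=WW[...,1]
    reg=(x>330)&(x<660)&(y<160)&(y>-200)
    stats(nm+" discz",WW,reg&(z>25)&(z<34))
    stats(nm+" post",WW,reg&(z>102)&(z<125))
    stats(nm+" mid",WW,reg&(z>45)&(z<100))
    reg=(x>330)&(x<600)&(y>160)&(y<400)
    stats(nm+" plate",WW,reg&(z>70))
    stats(nm+" rack",WW,reg&(z>38)&(z<54))
m=(hsv[...,1]>150)&((hsv[...,0]<8)|(hsv[...,0]>172)); stats("jar",W,m&(W[...,0]>200)&(W[...,2]<80))
for n,b,sz in(("top",(120,110,380,260),3),("side",(190,150,350,320),5)):
    i=cv2.imread(f"pics/a_{n}.png")[b[1]:b[3],b[0]:b[2]]
    cv2.imwrite(f"pics/a_{n}z.png",cv2.resize(i,None,fx=min(sz,800/i.shape[1],600/i.shape[0]),fy=min(sz,800/i.shape[1],600/i.shape[0]),interpolation=cv2.INTER_CUBIC))
```

```text
disc ((305.17523193359375, 185.70567321777344), (88.78533172607422, 89.67943572998047), 102.91668701171875) [516.28527157 -67.36580888  30.        ]
((517.2775268554688, -67.4533462524414), 111.93243408203125)
top discz 5771 [506.8 -55.9  30.2] [ 373.3 -166.6   26.5] [618.1 146.   33.6]
top post 42 [ 446.5 -126.   115. ] [ 439.7 -133.1  110. ] [ 453.4 -119.4  117.3]
top mid 466 [518.7 -73.5  71.4] [ 442.9 -120.7   45.7] [559.3 -43.5  96.5]
top plate 359 [515.9 231.6 120.8] [499.7 189.9  72.1] [532.7 273.  133.3]
top rack 713 [515.7 210.6  47.5] [452.  165.9  39.3] [581.3 298.7  51.8]
side discz 1932 [482.8 -23.8  29. ] [ 365.4 -152.1   26.2] [616.2 152.8  32.7]
side post 31 [ 445.3 -121.4  109.9] [ 437.4 -127.3  103. ] [ 450.9 -116.6  113.9]
side mid 602 [512.2 -73.3  69. ] [ 437.8 -124.5   45.8] [551.9 -44.8  93.8]
side plate 452 [512.1 251.1 106. ] [497.9 194.1  71.5] [532.8 276.8 129.9]
side rack 969 [511.3 269.1  45.6] [448.5 170.1  38.5] [579.1 302.   50.6]
jar 255 [ 402.8 -292.4   42. ] [ 383.2 -312.3   39.1] [ 422.2 -271.6   45.4]
```

```bash
sleep 0
```

```text
(no output)
```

View pics/a_topz.png

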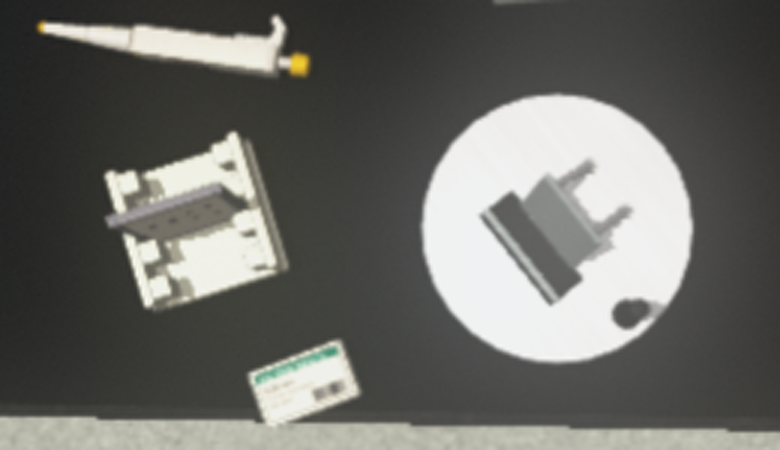

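Run:
```python
from h import *
for n in("top","side"):
    t=np.load(f"a_{n}.npz");W=t["W"];a=t["a"]
    x,y,z=W[...,0],W[...,1],W[...,2]
    for lo,hi in((124,136),(60,120)):
        m=(x>470)&(x<560)&(y>170)&(y<300)&(z>lo)&(z<hi)
        P=W[m]; c=P.mean(0); p=np.polyfit(P[:,1],P[:,0],1); r=P[:,0]-np.polyval(p,P[:,1])
        print(n,lo,m.sum(),c.round(1),"dx/dy",p[0].round(3),"ang",np.arctan(p[0]).round(3),"std",r.std().round(1),"y",np.percentile(P[:,1],[1,99]).round(1),"ctr",P.min(0).round(1),P.max(0).round(1))
    m=(x>330)&(x<600)&(y>150)&(y<320)&(z>30)&(z<54)
    r=cv2.minAreaRect(W[m][:,:2].astype(np.float32)); print("rack",r)
    # lip/easel points
    m=(np.hypot(x-517,y+67)<108)&(z>36)&(z<100)&(np.hypot(x-446.5,y+126)>14)
    P=W[m]
    print("easel",m.sum())
    # fit backrest plane
    Q=P[P[:,2]>48]; 
    A=np.c_[Q[:,:2],np.ones(len(Q))]
    for _ in range(10):
        co=np.linalg.lstsq(A,Q[:,2],rcond=None)[0]; res=Q[:,2]-A@co; k=abs(res)<max(4,1.5*np.median(abs(res))); A=A[k];Q=Q[k]
    print(co,len(Q), "dir", np.degrees(np.arctan2(co[1],co[0])), "slope from vert",np.arctan(1/np.hypot(co[0],co[1])))
    print(Q.min(0),Q.max(0))
```

```text
top 124 175 [517.2 232.1 130.1] dx/dy -0.334 ang -0.322 std 2.9 y [190.8 274.5] ctr [499.5 188.9 124.1] [535.  276.2 135.7]
top 60 214 [515.  230.3  90.3] dx/dy -0.348 ang -0.335 std 1.0 y [189.5 273. ] ctr [499.1 189.5  60.1] [534.6 274.2 119.7]
rack ((458.7822570800781, 213.13616943359375), (240.00433349609375, 115.5582046508789), 18.696067810058594)
easel 626
[   1.50554224   -1.8381634  -834.83271697] 171 dir -50.68091161788803 slope from vert 0.3983679167042992
[489.93309575 -96.32717461  53.98600434] [548.73305302 -43.1018317   93.02261699]
side 124 115 [514.3 238.9 128.6] dx/dy -0.34 ang -0.328 std 2.9 y [193.2 276.1] ctr [498.4 192.3 124.7] [532.4 276.9 130.8]
side 60 374 [512.9 247.5  90.2] dx/dy -0.384 ang -0.367 std 2.1 y [193.5 276.9] ctr [497.2 191.6  60.4] [533.9 278.3 119.9]
rack ((457.2164611816406, 213.8427734375), (238.1900634765625, 117.08659362792969), 18.812728881835938)
easel 677
[   1.42542104   -1.79877307 -790.37672952] 224 dir -51.60526134095529 slope from vert 0.4109103364622726
[487.27855012 -95.20356511  48.36952356] [548.64776546 -42.35390818  92.24847327]
```

View pics/a_sidez.png

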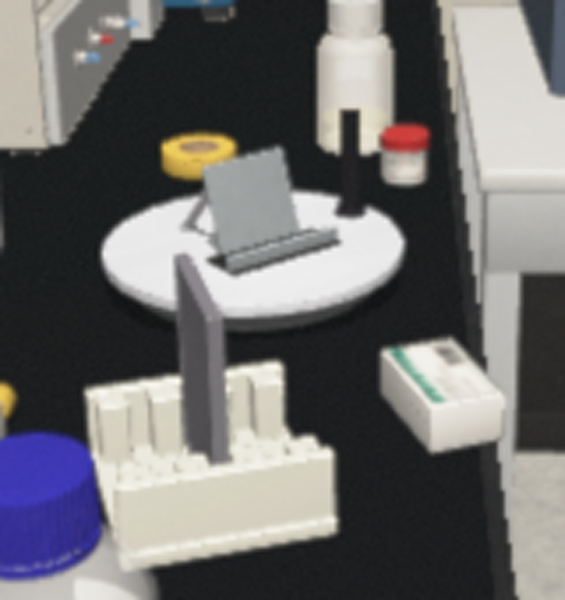

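```bash
cat > push.py <<'E'
from h import *
C=np.array([517,-67.4]); OFF=19.5; Z=72
def pose(phi,off=OFF,z=Z):
    r=np.array([np.cos(phi),np.sin(phi)]); t=np.array([-r[1],r[0]])
    return list(C+92*r-off*t)+[z],[np.pi,0,phi+np.pi]
E
python3 - <<'E'
from push import *
p0=readout.current_position()
f0=np.array(readout.current_ft_force()); print(f0)
claw.command_gripper(0.0)
p,o=pose(-2.447,32,200); print(solver.ik(p,o))
manip.servo_line([p0[0],p0[1],230],vel=200)
manip.reach(p,o); print(readout.current_t(),readout.current_position())
p,o=pose(-2.447,32); manip.servo_line(p,o,vel=150)
f1=np.array(readout.current_ft_force());print(readout.current_t(),f1)
def rep(phi):
    f=np.array(readout.current_ft_force())-f1; t=np.array([-np.sin(phi),np.cos(phi)])
    print(round(phi,3),"ft",round(float(f[:2]@t),2),f.round(1),round(readout.current_t(),2)); return float(f[:2]@t)
for phi in np.arange(-2.447,-1.74,0.12):
    p,o=pose(phi); manip.servo_line(p,o,vel=80); 
    if abs(rep(phi))>8: break
snap("b")
E
```

```text
[-1.37477917  0.22217604 -0.26982465]
[-5.11844313e-01 -2.27982623e-01  1.93120234e+00 -4.44089210e-16
  1.43837294e+00 -1.20643697e+00]
3.7167 [ 425.90335318 -102.43405524  200.04825901]
4.7167 [ 0.03107848 -0.0149646   0.08355289]
-2.447 ft -0.64 [-0.5  0.5  0.7] 5.03
-2.327 ft -0.28 [0.3 0.7 0.4] 5.32
-2.207 ft -0.66 [-0.4  0.6  0.4] 5.61
-2.087 ft 0.21 [0.5 0.4 0.1] 5.9
-1.967 ft -0.17 [-0.1  0.1  0.3] 6.19
-1.847 ft -0.41 [-0.4  0.1  0.6] 6.48
```

Run:
```python
import cv2
a=cv2.imread("pics/b_top.png")[120:270,220:440]; b=cv2.imread("pics/b_side.png")[150:270,200:360]
cv2.imwrite("pics/b.png",cv2.hconcat([cv2.resize(a,(400,300)),cv2.resize(b,(400,300))]))
```

```text
(no output)
```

View pics/b.png

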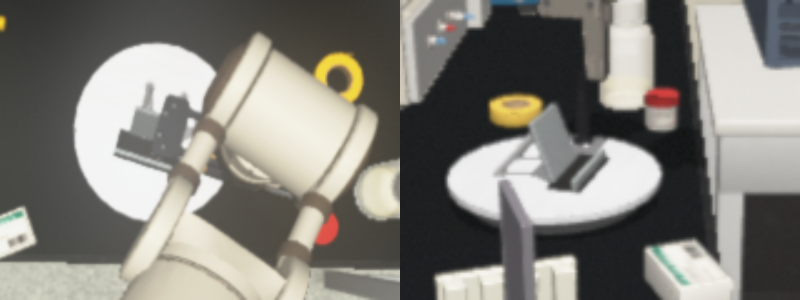

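The turntable follows the finger. In the left panel the ledge around (150,155) is now close to square with the bench, and the jar at (325,228) hasn't been touched. I'll continue in fine steps.

Run:
```python
from push import *
f1=np.array([.03,0,.1]); phi=-1.847; hit=0
while phi<-1.24:
    phi+=0.03
    p,o=pose(phi); manip.servo_line(p,o,vel=60); F=[]
    for _ in range(3):
        F.append(readout.current_ft_force()); manip.dwell(0.03)
    f=np.mean(F,0)-f1; ft=f[:2]@np.array([-np.sin(phi),np.cos(phi)])
    print(round(phi,3),round(ft,2),end="; ")
    hit=hit+1 if ft<-5 else 0
    if ft<-12 or hit>=2: break
print(readout.current_t())
snap("c")
a=cv2.imread("pics/c_top.png")[120:270,220:440]; b=cv2.imread("pics/c_side.png")[150:270,200:360]
cv2.imwrite("pics/c.png",cv2.hconcat([cv2.resize(a,(400,300)),cv2.resize(b,(400,300))]))
```

```text
-1.817 -0.26; -1.787 -0.37; -1.757 -0.26; -1.727 0.16; -1.697 -0.03; -1.667 -0.27; -1.637 -0.3; -1.607 -0.17; -1.577 0.12; -1.547 -0.06; -1.517 0.18; -1.487 -0.75; -1.457 0.33; -1.427 0.07; -1.397 -0.4; -1.367 0.61; -1.337 -2.96; -1.307 -12.05; 12.8833
```

View pics/c.png

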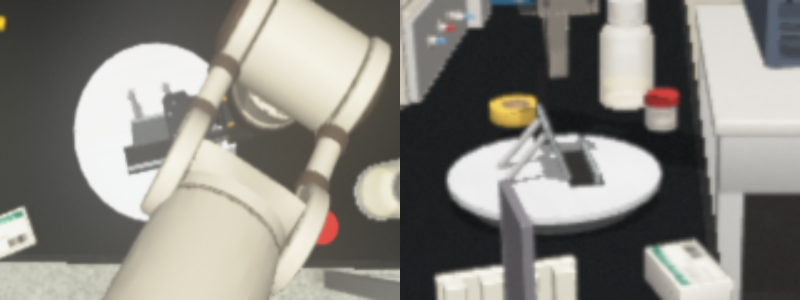

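The force rose to 12 N at about φ = −1.31, which is the end stop; the detent had already snapped. I'll retreat, go to the rack, grip the plate, and measure the easel on the way.

Run:
```python
from push import *
p,o=pose(-1.307,40); manip.servo_line(p,o,vel=120)
manip.servo_line(p[:2]+[230],vel=250)
claw.command_gripper(0.6,grasp_force=25)
manip.reach([516.5,232,230],[np.pi,0,.328])
print(readout.current_t(),readout.current_position(),readout.current_ft_force())
snap("d")
for n in("top","side"):
    W=np.load(f"d_{n}.npz")["W"]; x,y,z=W[...,0],W[...,1],W[...,2]
    m=(np.hypot(x-517,y+67.4)<108)&(z>102)&(z<125); 
    if m.sum(): q=np.median(W[m],0); print(n,"post",m.sum(),q,np.arctan2(q[1]+67.4,q[0]-517))
    m=(np.hypot(x-517,y+67.4)<75)&(z>48)&(z<100); Q=W[m]
    A=np.c_[Q[:,:2],np.ones(len(Q))]
    for _ in range(10):
        co=np.linalg.lstsq(A,Q[:,2],rcond=None)[0]; r=abs(Q[:,2]-A@co); k=r<max(4,1.5*np.median(r)); A=A[k];Q=Q[k]
    print(co,len(Q),"yaw",np.arctan2(co[1],co[0]),"lean",np.arctan(1/np.hypot(*co[:2])))
    m=(x>470)&(x<560)&(y>170)&(y<300)&(z>124)&(z<136)
    if m.sum(): print("plate",np.median(W[m],0))
a=cv2.imread("pics/d_top.png")[110:260,130:420]; b=cv2.imread("pics/d_side.png")[150:320,180:350]
cv2.imwrite("pics/d.png",cv2.hconcat([cv2.resize(a,(480,248)),cv2.resize(b,(248,248))]))
```

```text
16.95 [516.67390794 231.56337928 229.986172  ] [-0.25501626 -0.8291099  -0.76249029]
top post 42 [ 536.31621417 -155.12874106  113.8600252 ] -1.354073251368994
[ 2.04923896e+00  4.55708701e-01 -9.58193945e+02] 154 yaw 0.2188188015473647 lean 0.4445490651617755
plate [520.40365577 222.14446985 130.04458552]
side post 27 [ 534.71674369 -153.20852538  109.30904956] -1.3671890172609151
[-8.45790340e-01 -1.98849312e-01  5.08166058e+02] 68 yaw -2.9106814432632575 lean 0.8554594828504585
plate [513.4841326  241.94560141 128.86519099]
```

View pics/d.png

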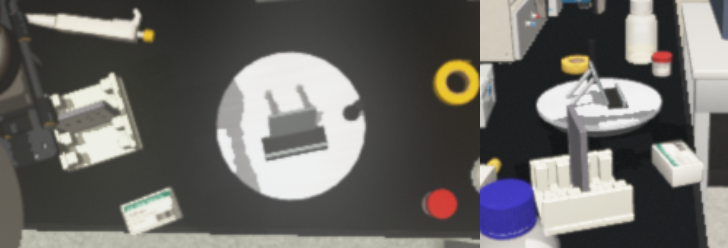

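The table is home: post at −1.354 rad and easel yaw about 0.218 from both the post and the backrest. I'll check the ledge position from the lip points and grip the plate.

Run:
```python
from push import *
for n in("top","side"):
    W=np.load(f"d_{n}.npz")["W"]; a=np.load(f"d_{n}.npz")["a"].astype(int)
    psi=.218; ex=np.array([np.cos(psi),np.sin(psi)]); ey=np.array([-ex[1],ex[0]]); L=C-25*ex
    dx=(W[...,:2]-L)@ex; dy=(W[...,:2]-L)@ey; z=W[...,2]
    m=(abs(dx)<45)&(abs(dy)<60)&(a.mean(-1)<140)&(z>28)&(z<50)
    for lo,hi in((38,47),(28,38)):
        k=m&(z>lo)&(z<hi); print(n,lo,k.sum(),"dx",np.percentile(dx[k],[5,50,95]).round(1),"dy",np.percentile(dy[k],[1,50,99]).round(1))
    m=(abs(dy)<30)&(z>48)&(z<100)&(dx>5)&(dx<45)
    for zz in range(45,96,10):
        k=m&(abs(z-zz)<5)
        if k.sum()>3: print("  back z",zz,np.percentile(dx[k],[10,50]).round(1),"exp",round(11+(zz-33)*np.tan(.35),1),"dy",np.percentile(dy[k],[2,98]).round(1))
manip.servo_line([516.2,232,94],vel=150)
claw.command_gripper(0.0,grasp_force=25); manip.dwell(.2)
print(readout.current_gripper_width()*92,readout.current_ft_force(),readout.current_position(),readout.current_t())
```

```text
top 38 58 dx [-16.3  14.7  17.1] dy [-38.4  -0.5  34. ]
top 28 426 dx [-18.8   0.2  12.5] dy [-46.4   0.1  45.4]
  back z 45 [16.5 17.2] exp 15.4 dy [-28.8  18.6]
  back z 55 [18.  19.4] exp 19.0 dy [-28.9  27.8]
  back z 65 [21.5 23.2] exp 22.7 dy [-28.5  27.8]
  back z 75 [25.  26.9] exp 26.3 dy [-28.2  27.3]
  back z 85 [28.6 30.5] exp 30.0 dy [-28.   29.3]
  back z 95 [32.7 35.3] exp 33.6 dy [-28.6  28.2]
side 38 11 dx [-13.  -12.2  17.2] dy [-22.2  23.2  37.5]
side 28 140 dx [-12.7  -2.2  11.5] dy [-47.4   7.4  47.4]
  back z 65 [21.7 41.2] exp 22.7 dy [-23.3  29.4]
  back z 75 [33.9 38.4] exp 26.3 dy [-26.   28.1]
  back z 85 [29.4 35.6] exp 30.0 dy [-23.4  26.9]
  back z 95 [32.3 34.6] exp 33.6 dy [-26.3  26.5]
0.39138497091836016 [-1.00155345 -0.18624756  5.13492929] [516.69637418 232.1078413   94.62121209] 19.2
```

The gripper shut to about 0.4 mm, so it is not holding the plate. I'll look before moving anything.

Run:
```python
from h import *
print(readout.current_gripper_width(),readout.current_ee_rot())
snap("e")
b=cv2.imread("pics/e_side.png")[130:330,170:350];a=cv2.imread("pics/e_top.png")[110:260,120:400]
cv2.imwrite("pics/e.png",cv2.resize(b,(540,600))); cv2.imwrite("pics/e2.png",cv2.resize(a,(784,420)))
```

```text
0.004254184466503915 [ 3.14143217e+00 -1.17482589e-03  3.28037424e-01]
```

View pics/e.png

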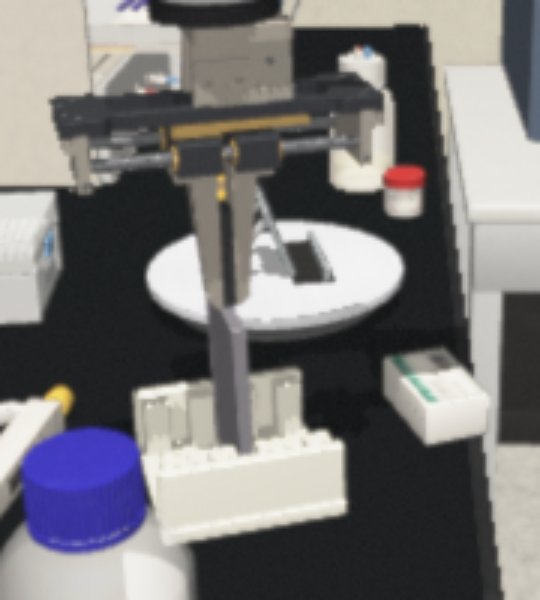

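View pics/e2.png

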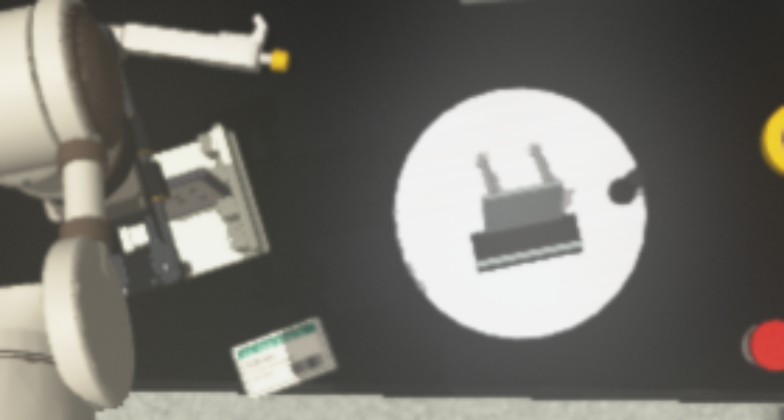

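Run:
```python
from h import *
W=np.load("e_side.npz")["W"]
print("tcp proj side",proj("side",[516.7,232.1,94.6]),"z130",proj("side",[516.7,232.1,130]), "plate near top",proj("side",[502,275,130]))
for v in range(215,285,4):
    print(v,[tuple(W[v,u].round(0).astype(int)) if np.isfinite(W[v,u,0]) else None for u in range(232,262,4)])
b=cv2.imread("pics/e_side.png")[200:290,215:280]; cv2.imwrite("pics/e3.png",cv2.resize(b,None,fx=6.6,fy=6.6,interpolation=cv2.INTER_CUBIC))
```

```text
tcp proj side [245.47541356 246.57899379] z130 [244.61453746 229.52786219] plate near top [249.83379661 239.40653586]
215 [(np.int64(596), np.int64(-89), np.int64(30)), (np.int64(530), np.int64(238), np.int64(162)), (np.int64(522), np.int64(244), np.int64(164)), (np.int64(515), np.int64(245), np.int64(165)), (np.int64(508), np.int64(238), np.int64(162)), (np.int64(501), np.int64(236), np.int64(161)), (np.int64(531), np.int64(-90), np.int64(30)), (np.int64(521), np.int64(-91), np.int64(29))]
219 [(np.int64(592), np.int64(-64), np.int64(28)), (np.int64(532), np.int64(229), np.int64(150)), (np.int64(522), np.int64(246), np.int64(157)), (np.int64(515), np.int64(242), np.int64(155)), (np.int64(509), np.int64(238), np.int64(154)), (np.int64(501), np.int64(238), np.int64(154)), (np.int64(528), np.int64(-62), np.int64(30)), (np.int64(518), np.int64(-61), np.int64(30))]
223 [(np.int64(587), np.int64(-34), np.int64(30)), (np.int64(577), np.int64(-34), np.int64(30)), (np.int64(523), np.int64(244), np.int64(148)), (np.int64(516), np.int64(243), np.int64(148)), (np.int64(509), np.int64(240), np.i
[... 5017 characters left out ...]
4(10)), (np.int64(543), np.int64(207), np.int64(9)), (np.int64(535), np.int64(209), np.int64(10)), (np.int64(517), np.int64(270), np.int64(47)), (np.int64(511), np.int64(257), np.int64(39)), (np.int64(501), np.int64(276), np.int64(50)), (np.int64(495), np.int64(270), np.int64(46)), (np.int64(487), np.int64(269), np.int64(46))]
283 [(np.int64(537), np.int64(285), np.int64(47)), (np.int64(541), np.int64(223), np.int64(9)), (np.int64(523), np.int64(282), np.int64(45)), (np.int64(515), np.int64(284), np.int64(47)), (np.int64(508), np.int64(285), np.int64(47)), (np.int64(500), np.int64(286), np.int64(48)), (np.int64(493), np.int64(285), np.int64(47)), (np.int64(486), np.int64(284), np.int64(47))]
```

View pics/e3.png

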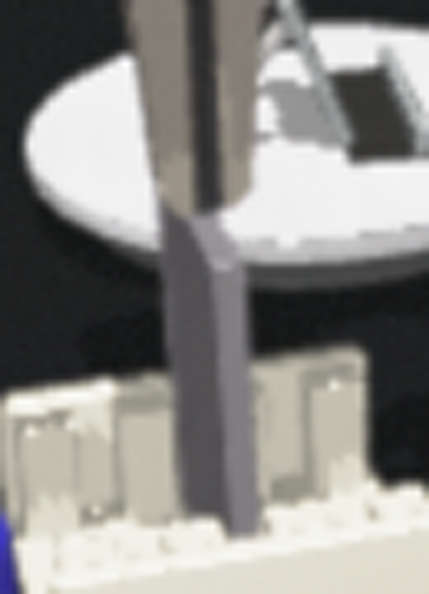

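Run:
```python
from h import *
print(proj("side",[522,-161.3,72]),proj("side",[522,-161.3,107]))
for n in "bc":
  b=cv2.imread(f"pics/{n}_side.png")[140:220,230:310]; cv2.imwrite(f"pics/{n}3.png",cv2.resize(b,None,fx=5,fy=5,interpolation=cv2.INTER_CUBIC))
b=cv2.imread("pics/d_side.png")[100:290,170:350]; cv2.imwrite("pics/d3.png",cv2.resize(b,None,fx=3,fy=3,interpolation=cv2.INTER_CUBIC))
print("d tcp",proj("side",[516.7,231.6,230]))
print(readout.current_position(),readout.current_qpos())
q=readout.current_qpos(); print(solver.ik([516.7,232.1,94.6],[np.pi,0,.328]),q)
```

```text
[261.25187816 191.43692672] [260.84869925 179.49606108]
d tcp [242.06699253 178.17476181]
[516.7124654  232.09156072  94.6091874 ] [ 2.08890246e-01  2.13639126e-01  1.70635992e+00 -1.98217636e-05
  1.22042235e+00 -1.19090392e-01]
[ 2.08897793e-01  2.14635032e-01  1.70520983e+00 -4.44089210e-16
  1.22174779e+00 -1.19102207e-01] [ 2.08890246e-01  2.13639126e-01  1.70635992e+00 -1.98217636e-05
  1.22042235e+00 -1.19090392e-01]
```

View pics/c3.png

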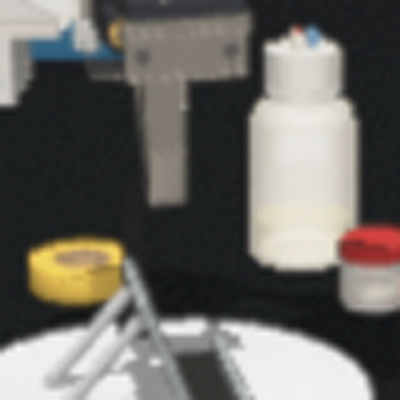

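View pics/d3.png

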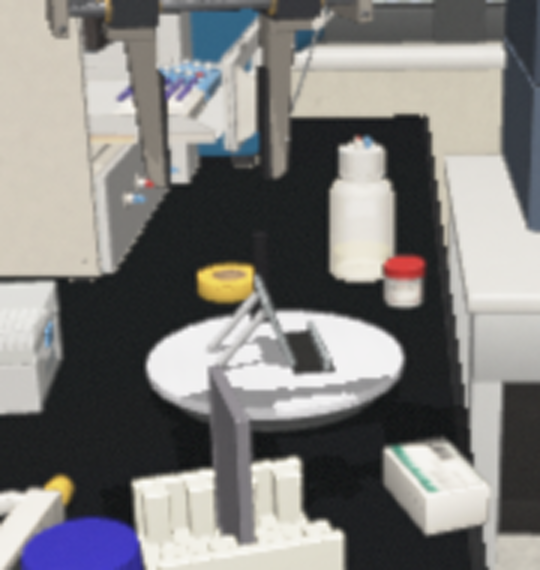

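The images explain it. In all three views the fingertips sit about 35 mm higher than the reported TCP: in the last one they rest on the plate's top edge at z≈130 with a reading of 94.6. Sideways they agree. I'll correct for this along z and grip again.

Run:
```python
from h import *
manip.servo_line([516.2,232,104],vel=100)
claw.command_gripper(0.5)
manip.servo_line([516.2,232,60],vel=100)
print(readout.current_ft_force())
claw.command_gripper(0.0,grasp_force=25); manip.dwell(.1)
print(readout.current_gripper_width()*92,readout.current_ft_force(),readout.current_position(),readout.current_t())
snap("f",("side",))
b=cv2.imread("pics/f_side.png")[150:290,190:310]; cv2.imwrite("pics/f.png",cv2.resize(b,None,fx=4,fy=4,interpolation=cv2.INTER_CUBIC))
```

```text
[ 0.54864224  0.56711027 -0.05433242]
8.77872970094224 [0.7039078  0.14071432 1.5813789 ] [516.31823552 232.05052703  60.19556069] 21.6833
```

View pics/f.png

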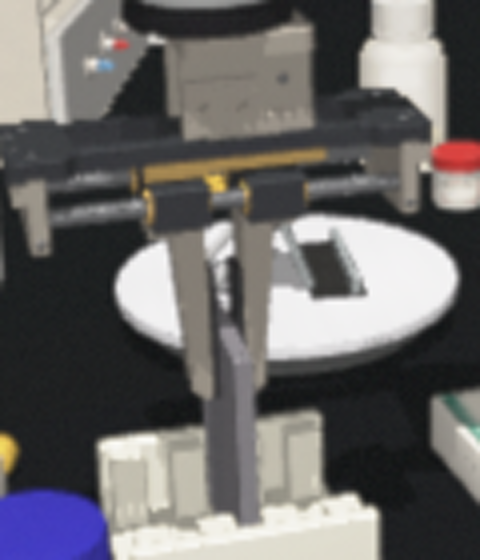

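Gripped at 8.8 mm, with both fingers straddling the plate's top. Next I'll lift, carry and tilt it above the easel, then check the true plate position by camera.

```bash
cat > place.py <<'E'
from push import *
PSI=.217; ex=np.array([np.cos(PSI),np.sin(PSI),0]); ey=np.array([-ex[1],ex[0],0]); ez=np.array([0,0,1.])
L=np.array([C[0],C[1],33])-25*ex
def tcp(lx,ly,lz,lean,D=50.2):
    up=np.sin(lean)*ex+np.cos(lean)*ez
    return list(L+lx*ex+ly*ey+lz*ez+D*up),[np.pi,lean,PSI]
E
python3 - <<'E'
from place import *
manip.servo_line([516.2,232,170],vel=150)
print("w",readout.current_gripper_width()*92)
p,o=tcp(4.8,0,80,0.36); print(p,solver.ik(p,o)); pv,ov=tcp(4.8,0,90,0.0)
manip.reach(p,o)
manip.dwell(.2)
print(readout.current_position(),readout.current_ee_rot(),readout.current_t(),readout.current_gripper_width()*92)
snap("g")
b=cv2.imread("pics/g_side.png")[110:240,190:340]; cv2.imwrite("pics/g.png",cv2.resize(b,None,fx=4.6,fy=4.6,interpolation=cv2.INTER_CUBIC))
b=cv2.imread("pics/g_top.png")[110:260,130:420]; cv2.imwrite("pics/g2.png",cv2.resize(b,None,fx=2.7,fy=2.7,interpolation=cv2.INTER_CUBIC))
E
```

```text
w 8.896975900528822
[np.float64(514.5431684772276), np.float64(-67.94166134812922), np.float64(159.98202054863233)] [-0.25265679  0.35252876  1.44879023 -0.16080323  1.66290844 -0.45836676]
[514.6773879  -66.76011626 160.24864546] [3.14153409 0.35934219 0.218915  ] 23.9583 8.963343196058169
```

View pics/g.png

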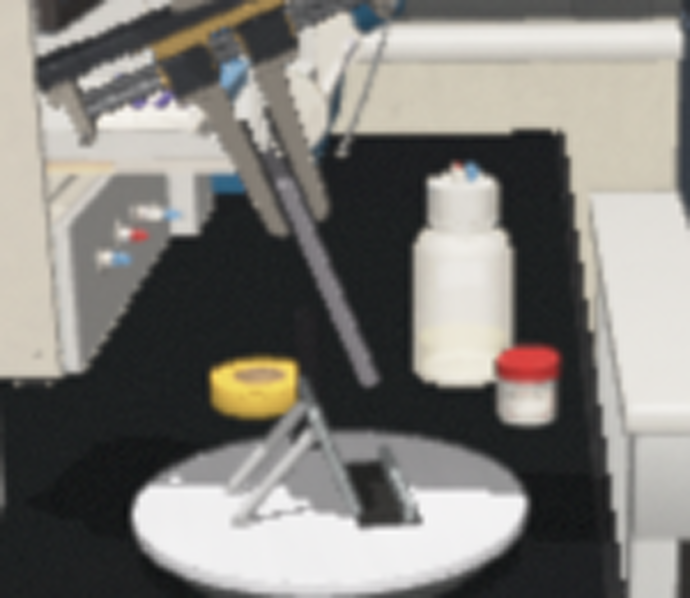

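View pics/g2.png

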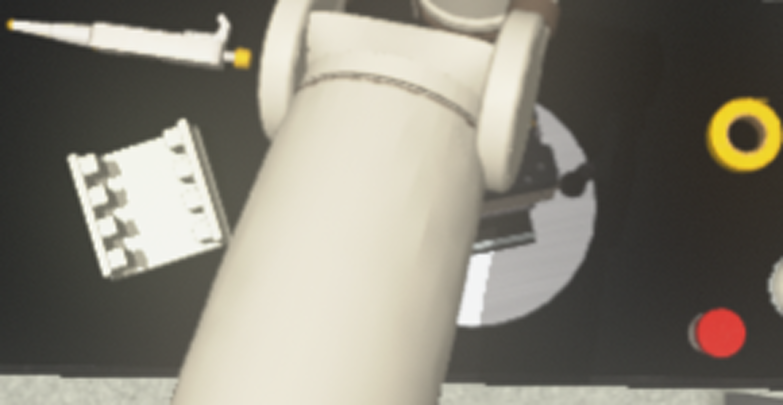

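Run:
```python
from place import *
W=np.load("g_side.npz")["W"]; D=W-L
l=np.stack([D@ex,D@ey,D@ez],-1)
# scan rows for plate edge band
for v in range(148,196,4):
    row=[(u,l[v,u].round(0).astype(int).tolist()) for u in range(240,280) if abs(l[v,u,1])<62 and l[v,u,2]>60]
    if row: print(v,len(row),row[0],row[len(row)//2],row[-1])
# expected near-edge bottom corner projection
up=np.sin(.36)*ex+np.cos(.36)*ez; n=np.cos(.36)*ex-np.sin(.36)*ez
for nm,B in(("H1",L+4.8*ex+80*ez),):
    for s in(-4.5,4.5):
        print(nm,s,"bot",proj("side",B+45*ey+s*n),"far bot",proj("side",B-45*ey+s*n),"top",proj("side",B+45*ey+s*n+120*up))
```

```text
148 17 (242, [66, 16, 190]) (250, [47, 26, 191]) (258, [26, 10, 186])
152 16 (244, [61, 11, 179]) (252, [45, 48, 186]) (259, [24, 8, 176])
156 15 (246, [56, 9, 168]) (253, [43, 45, 176]) (260, [22, 9, 166])
160 9 (249, [50, 13, 158]) (253, [40, 13, 158]) (257, [33, 43, 165])
164 4 (256, [37, 48, 157]) (258, [32, 46, 156]) (259, [30, 47, 156])
168 5 (257, [25, -37, 123]) (259, [30, 47, 146]) (261, [25, 45, 145])
172 4 (259, [30, 47, 136]) (261, [25, 47, 136]) (262, [22, 44, 135])
176 4 (261, [25, 45, 125]) (263, [21, 48, 126]) (264, [18, 44, 124])
180 4 (263, [21, 46, 115]) (265, [16, 47, 115]) (266, [14, 46, 114])
184 5 (264, [11, -19, 84]) (266, [14, 49, 105]) (268, [9, 43, 103])
188 4 (266, [14, 44, 93]) (268, [9, 47, 94]) (269, [7, 46, 93])
192 5 (255, [34, -29, 60]) (269, [7, 46, 83]) (271, [2, 44, 82])
H1 -4.5 bot [271.54209417 192.3096661 ] far bot [266.42335305 181.68186038] top [252.70645442 148.44350749]
H1 4.5 bot [268.19795106 193.76545647] far bot [263.32962105 183.02636296] top [249.20111896 149.95901521]
```

The plate edge matches the tool-length model: foot at x≈5, z≈80, lean 0.366, side offset about +1.5 mm. I'll shift it slightly forward and lower until it touches.

Run:
```python
from place import *
go=lambda lz,v:manip.servo_line(*tcp(2.5,-1.3,lz,0.36),vel=v)
go(80,40); go(14,90)
manip.dwell(.15); f0=np.mean([readout.current_ft_force() for _ in range(3)],0); print("f0",f0.round(2))
for lz in np.arange(11,-5.1,-1.5):
    go(lz,40); manip.dwell(.05); f=np.array(readout.current_ft_force())-f0; print(lz,f.round(1),np.round(readout.current_position(),1))
    if np.linalg.norm(f)>4: break
print(readout.current_t()); snap("i",("side",))
W=np.load("i_side.npz")["W"]; D=W-L; l=np.stack([D@ex,D@ey,D@ez],-1)
m=(l[...,1]>38)&(l[...,1]<56)&(l[...,2]>12)&(l[...,2]<125)&(abs(l[...,0]-2-l[...,2]*.37)<20)
p=np.polyfit(l[m][:,2],l[m][:,0],1); print("lean",np.arctan(p[0]),"x0",p[1],m.sum())
b=cv2.imread("pics/i_side.png")[140:240,210:310]; cv2.imwrite("pics/i.png",cv2.resize(b,None,fx=6,fy=6,interpolation=cv2.INTER_CUBIC))
```

```text
f0 [ 0.7  -0.03 -0.36]
11.0 [-0.6 -0.3 -0.8] [512.5 -69.7  90.9]
9.5 [-0.5  0.5 -0.7] [512.5 -69.7  89.4]
8.0 [-0.5 -0.8 -1.2] [512.5 -69.7  87.9]
6.5 [-1.3 -0.3 -1.1] [512.5 -69.7  86.4]
5.0 [-0.4 -0.1 -1.6] [512.5 -69.7  84.9]
3.5 [-0.8  0.1 -0.1] [512.5 -69.7  83.4]
2.0 [-0.2  0.4 -1.2] [512.5 -69.7  81.9]
0.5 [-0.9  0.7  5.5] [512.9 -69.8  81.3]
27.7417
lean 0.35858436006142663 x0 1.8609578878357835 151
```

View pics/i.png

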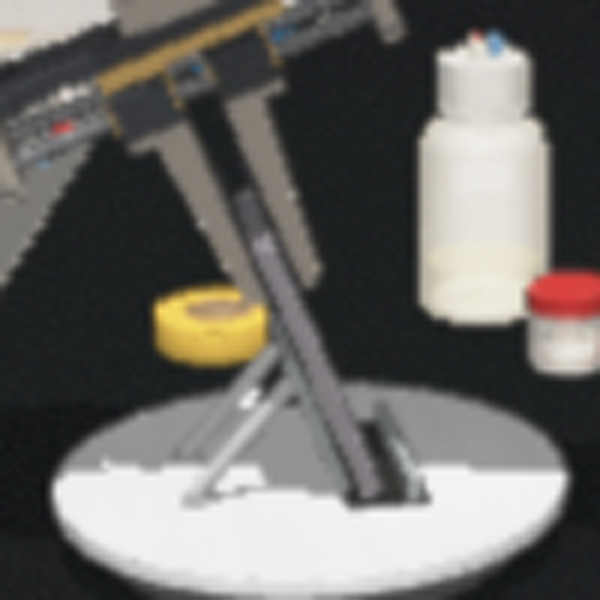

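The foot is on the ledge behind the lip and the back lies almost on the backrest (lean 0.359). Releasing and backing off along the tool axis.

Run:
```python
from place import *
claw.command_gripper(0.3); manip.dwell(.2)
manip.servo_line(*tcp(2.5,-1.3,0.5,0.36,D=50.2+120),vel=120)
manip.reach([430,180,260],[np.pi,0,0.3]); manip.dwell(.3)
print(readout.current_t(),readout.current_ft_force())
snap("j")
for n in("side","top"):
    W=np.load(f"j_{n}.npz")["W"]; D=W-L; l=np.stack([D@ex,D@ey,D@ez],-1)
    print(n)
    if n=="side":
        m=(l[...,1]>38)&(l[...,1]<56)&(l[...,2]>12)&(l[...,2]<125)&(abs(l[...,0]-2-l[...,2]*.37)<22)
        p=np.polyfit(l[m][:,2],l[m][:,0],1); print("lean",np.arctan(p[0]),"x0",p[1],m.sum(),"ymed",np.median(l[m][:,1]))
    else:
        m=(abs(l[...,1])<65)&(l[...,2]>100)&(l[...,2]<125)&(l[...,0]>15)&(l[...,0]<75)
        P=l[m]; p=np.polyfit(P[:,1],P[:,0],1); print("top edge",m.sum(),P.min(0),P.max(0),"yaw err",np.arctan(p[0]),"z",np.percentile(P[:,2],[50,95]))
        m=(np.hypot(W[...,0]-C[0],W[...,1]-C[1])<108)&(l[...,2]>69)&(l[...,2]<90)&(l[...,1]<-70); q=np.median(W[m],0); print("post",q,np.arctan2(q[1]-C[1],q[0]-C[0]))
a=cv2.imread("pics/j_top.png")[110:260,200:420]; b=cv2.imread("pics/j_side.png")[140:260,200:320]
cv2.imwrite("pics/j.png",cv2.hconcat([cv2.resize(a,(440,300)),cv2.resize(b,(300,300))]))
```

```text
31.0083 [-0.7327646   0.75873812 -0.18804361]
side
lean 0.4003816120084554 x0 1.17667220679957 145 ymed 43.812667436096945
top
top edge 257 [ 40.08732243 -45.41023258 100.06032212] [ 54.10387252  43.86740115 116.69969164] yaw err -0.001974651196015538 z [111.15945941 115.37794205]
post [ 536.48127932 -155.00195463  114.38863848] -1.3519731535978914
```

View pics/j.png

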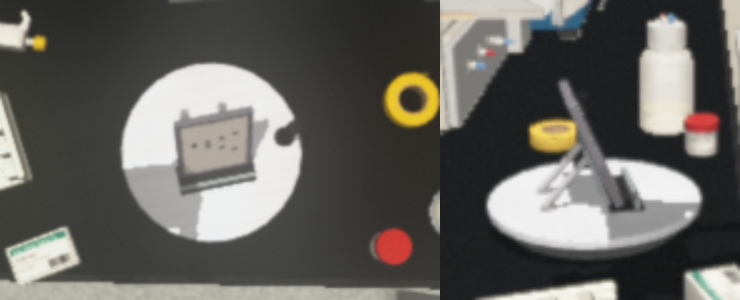

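Both views show the plate leaning on the easel: the spotted white face points outward at (213,145), and the foot is behind the lip at (622,205). The box and the jar are where they started. Handing in.

```bash
python3 -c "
from h import *
workorder.finish_job(); print(readout.current_t())"
```

```text
the job is handed in; nothing more can be done
the job is handed in; nothing more can be done
```

I turned the turntable to its end stop, took the plate out of the rack, left it leaning on the easel, and handed the job in at about 31 s of the 54 s allowed. No verdict is reported, so the results below are my own checks.

**Last checks before hand-in:**

| Check | Measured | Limit |
|---|---|---|
| Plate lean | 0.40 rad | 0.25 to 0.62 |
| Plate angle to the ledge | about 0.002 rad | 0.15 |
| Plate off centre along the ledge | about 1 mm | 22 mm |
| Plate foot from the ledge's middle line | about 1 mm | 14 mm |

- **Plate:** the white face is outward. I felt the foot touch the ledge floor at about the expected height, but did not measure its height again after release.
- **Turntable:** the post stayed at the same angle (−1.352 rad) it had after the end stop. I did not read the joint itself; home is inferred from the 12 N rise at the stop and that angle.
- **Box and jar:** neither looks moved in the last pictures, but I did not measure them again.

**What went wrong:** the first grip missed. The real fingertips sit about 35 mm behind the reported TCP along the tool, so the fingers closed on top of the plate with about 5 N. I corrected for this and checked it in the camera images with the tool tilted before placing. The push on the post used the same offset, so it touched only the top of the post, about 30 mm higher than planned, but it still worked.

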